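Let a tilted solvent bottle back upright on its ratchet cradle

TASK

The big solvent bottle is held tilted in its ratchet cradle; bring it back upright so that it can be changed. Push the pawl's thumb lever right down until it stays there, turn the crank a little further up to take the load off the tooth so that the sprung pawl jumps clear of the wheel, and then, without letting go of the crank, ease the wheel slowly backward (take some five seconds over it) until you feel the cradle standing on its rest post, and let go only then. Never let the cradle run back by itself, do not bang or force it down on the post, press the thumb lever gently, and leave the small things lying round the stand where they are.

Things in the scene. Friction and masses are not known exactly. Their poses are not given: they have to be found in the camera images.
- stand: Fixed aluminium stand, base plate 160 x 210 mm, two upright plates. Origin: on the bench under the middle of the bottle's axle; x points away from the front (crank side), y to the left seen from the front, z up. The axle runs along x, 175 mm over the origin. The steel ratchet wheel (100 mm across, 36 teeth, 0.175 rad each) is 73 to 83 mm before the origin, in front of the front upright.
- cradle: Steel cradle, bottle strapped in it (95 mm across, 270 mm tall), ratchet wheel and crank: one turning part, about 1.6 kg (differs). Origin on the axle, x along the axle, z along the bottle. Upright, its axes match the stand's; tilt is a turn about the stand's +x: bottle top and crank go to the right (-y), clockwise from the front. It starts held by a tooth at about 0.68, 0.86 or 1.03 rad.
- crank_grip (a point): Centre of the black round crank grip, a sleeve 64 mm long, 19 to 21 mm thick, spinning freely on its pin. It lies along the stand's x direction, 134 mm before the stand's origin; the crank arm (18 mm wide) begins 38 mm behind this point. It goes round the axle at 100 mm radius; at tilt 0 it stands 94 mm above and 34 mm to the left (+y) of the axle.
- crank_hub (a point): Point on the axle's line, centre of the circle on which the centre of the crank grip runs. The weight pulls the crank back (anticlockwise from the front) with 0.15 N m near upright to 0.85 N m at the start, that is 1.5 to 8.5 N at the grip; nothing brakes it.
- pawl_lever: Steel thumb lever of the pawl, up to the left of the wheel. It turns about a stud along the stand's x (its origin is on the stud's line, level with the stand's origin in x), 55 mm left of the axle and 62 mm above it. Up: pawl sprung into the teeth. Pushed down 0.6 rad to its stop: pawl sprung out. It stays where it is left and takes 3 to 5 N at the pad.
- thumb_pad (a point): Middle of the top face of the thumb pad, a ribbed steel plate 40 (along the stand's x) x 24 x 6 mm at the left end of the thumb lever, 56 mm from its stud, pushed down from above. In the stand's frame it is 0.255 m high when up, 0.221 m when right down at the stop; below 0.2325 m the lever is far enough down.
- pawl_nose (a point): Nose of the steel pawl (9 mm thick) on top of the wheel. Height in the stand's frame: 0.225 m in the teeth, about 0.242 m when clear (clear above 0.233). With the thumb lever down a spring pulls it up, but the loaded tooth traps it until the wheel is turned 0.03 to 0.06 rad further up (clockwise); then it jumps up by itself and stays up.
- rest_post: Aluminium post 28 x 30 mm on the base plate, left of the bottle; top 89 mm over the bench, origin at its foot 11 mm over the bench. A rubber-tipped adjusting screw in a lug of the cradle comes down on it. How far that screw is turned out differs and is not given: the cradle comes to rest somewhere between -0.07 and +0.13 rad of tilt, to be felt.
- fitting_tin: Bystander: shallow round clear dish, 58 mm across, 14 mm high; origin under its centre.
- wrench: Bystander: small open-ended steel wrench lying flat, 143 x 23 x 4 mm; origin under its middle.
- vial_clear: Bystander: small capped glass vial, 27 mm across, 52 mm tall; origin under its centre.
- column_box: Bystander: tall white carton standing upright, 50 x 36 x 128 mm; origin under its centre.

How it is judged:
By the outcome, as a careful person would: the job done as asked, in the order asked, and still so for the second after the job is handed in, with the robot touching nothing.
It also fails if it takes over 64 s, if anything falls off the work surface, if the arm or the gripper's body presses on something with over 40 N, if the wrist force passes 120 N, or if a joint passes its speed limit or range.

ROBOT

A 6-joint arm with a two-finger parallel gripper is mounted at the origin on a cart in front of the work surface, level with it; the furniture and walls round the work are solid. World frame = base frame: x ahead of the robot, y to its left, z up, the work surface at z = 0. Lengths are in m, angles in rad, forces in N, time in s.
With the tool pointing down it reaches from about 0.35 to 0.8 m from the base axis. Payload 7.3 kg.
Tool frame: the origin (TCP) lies between the finger pads; the fingertips stand 11 mm ahead of it and the grasp point (between the pads) lies 8 mm behind it; z points along the fingers, y is the line along which they close (so a half turn about z gives the same grasp; the last joint's range is limited). The gripper opens to 85 mm and grips with 20 to 120 N. Pads are 22 mm wide; open, the fingers measure 114 mm over their backs; the gripper's body (76 mm by 85 mm) begins 54 mm behind the grasp point. The pads swing forward as they close: fully open they stand 13 mm farther back than shut.
Start: joints at [1.053, 0.342, 1.524, -0, 1.275, -0.146], TCP at [0.191, 0.489, 0.242] pointing down, gripper open.
Joint ranges: [-2.53, 2.53], [-0.77, 2.02], [0.04, 2.7], [-1, 4.14], [0.28, 2.66], [-3.11, 3.11]. Speed limits (rad/s): [2.57, 2.57, 3.14, 3.14, 3.14, 3.14].

INTERFACE

Orientations are given as a rotation vector (axis times angle).
In Python, from cell import robot gives the robot as it stands.
- The arm moves only by the tool step_arm, never from a script. Its argument "deltas" is a list of rows, each an object of numbers: "hand": the finger opening in mm, from 0 to 85.4; "x", "y", "z": the shift along the tool's x, y, z in mm; "twist": the turn about the tool's z in rad. A call has 1 to 8 rows; each row shifts and turns the commanded pose from where the row before left it, along the tool's axes as they then stand; what a row does not reach is not made up. A row lasts 1/12 s, in which the tool goes at most 41.7 mm and 7.16 degrees, less where a joint would pass 70% of its speed; a pose out of reach is approached as far as the arm can. A call with a gripper value outside its range is refused whole. The fingers move at their own pace and stop on an object; the grip force is fixed at half the most. Time passes only in rows, so rows that do not move let the fingers close. It gives the time, the measured TCP pose, the force, the opening and the grip force at its end, in the units of the state.
- robot.get_obs(): the state, without advancing time (a new reading comes with each control period).
- robot.grab_frame(name): name is "scene" or "top" or "wrist"; returns the picture (480x640x3 uint8, red, green, blue); there is no depth.
- robot.camera_params(name): a dict with "fx", "fy", "cx", "cy" (pixels), "R" (3x3) and "t" (3): a world point X has camera coordinates R X + t. Camera axes: x right, y down, z forward; pixel columns grow to the right and rows downward; lengths in m; the calibration is good to about 2 mm. The wrist camera is an equidistant fisheye: a pixel r from the principal point sees the ray r / f radians off the axis. A picture is of the moment at which its call begins: read the wrist's pose just before it. camera_params takes no time and is no camera call; for the wrist camera it gives the pose at the moment of the call.
- robot.job_done(): hands the job in; it is judged then, once.
The state is a dict: "time_s": time; "joint_positions": joint angles; "dq": joint speeds; "effort": joint torques, N m; "ee_pos": TCP position; "orientation": TCP orientation; "contact_force": force on the tool from outside, world axes, zero at the start; "wrist_torque": the same for the moment, N m; "finger_gap": finger opening in m; "grasp_force": force on a finger pad.
Only numpy, scipy, OpenCV 4.12 (cv2) and the standard library are available. Lean on these libraries where they do the work, as an engineer would, in place of code of your own. Each camera call takes 0.05 s, during which the arm holds its last target. There are 200 camera calls.

## Working session

There is one attempt and no reset: what is moved stays moved. The work goes in short steps, Python scripts to look and compute and a tool call to move; the robot and the scene stay as the last step left them, time stands still between calls to the robot, and variables do not carry over. Pictures are saved under pics/ and viewed, at most 10 in all, crops included, and the job is handed in when it is done.

Besides the shell and the picture viewer there is one more tool, called after "Call:" as name(argument=value, ...), one argument or row to a line, values as JSON. step_arm: Moves the arm, as the interface text tells. Its arguments: {"type":"object","properties":{"deltas":{"type":"array"}},"required":["deltas"]}

```bash
mkdir -p pics; ls; python3 - <<'E'
from cell import robot
import cv2,numpy as np
o=robot.get_obs();print({k:np.round(v,3).tolist() for k,v in o.items()})
for n in("scene","top"):
    f=robot.grab_frame(n);cv2.imwrite(f"pics/{n}0.png",f[:,:,::-1])
    p=robot.camera_params(n);print(n,{k:np.round(v,4).tolist() for k,v in p.items()})
E
```

```text
pics
{'time_s': 0.0, 'joint_positions': [1.053, 0.343, 1.525, 0.0, 1.275, -0.146], 'dq': [-0.0, -0.001, -0.001, -0.002, 0.001, 0.002], 'effort': [0.001, -43.368, -24.601, -0.0, 0.008, 0.0], 'ee_pos': [0.191, 0.489, 0.242], 'orientation': [-0.581, -3.087, 0.002], 'contact_force': [0.426, -0.301, 0.569], 'wrist_torque': [0.033, 0.027, 0.017], 'grasp_force': 0.0, 'finger_gap': 0.085}
scene {'fx': 533.8843, 'fy': 533.8843, 'cx': 325.6352, 'cy': 242.3383, 'R': [[0.7413, -0.6708, -0.0202], [-0.3425, -0.3523, -0.871], [0.5772, 0.6526, -0.4909]], 't': [-0.4828, 0.2737, 0.9403]}
top {'fx': 560.0077, 'fy': 560.0077, 'cx': 322.7086, 'cy': 244.0661, 'R': [[-0.0278, -0.9996, -0.0034], [-0.9851, 0.028, -0.1694], [0.1695, -0.0013, -0.9855]], 't': [-0.1426, 0.5303, 1.3142]}
```

View pics/scene0.png

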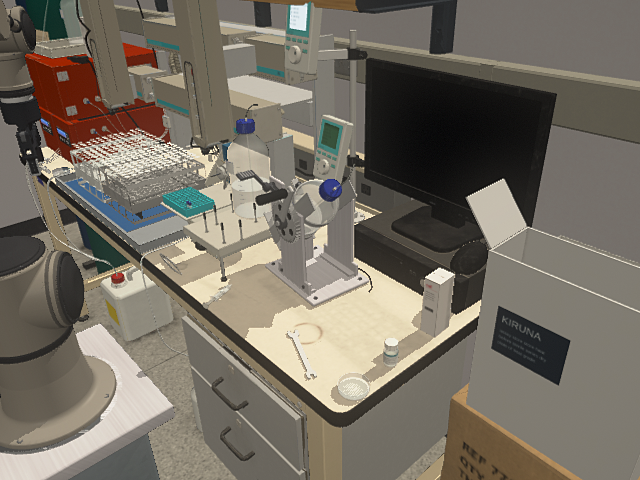

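View pics/top0.png

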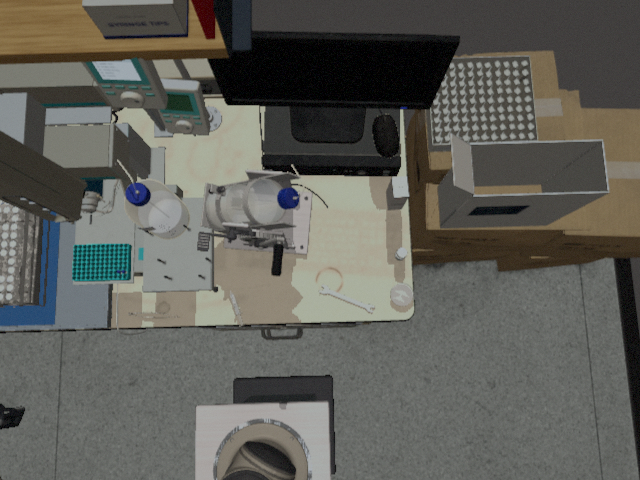

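The stand is at about (265,215) in top. The black crank grip is near (277,258) and the thumb pad near (204,242). I'll zoom in on both views.

```bash
python3 - <<'E'
import cv2,numpy as np
a=cv2.imread("pics/scene0.png")[160:310,220:380];b=cv2.imread("pics/top0.png")[165:285,185:345]
cv2.imwrite("pics/c_scene.png",cv2.resize(a,None,fx=4,fy=4,interpolation=2)[:600]);cv2.imwrite("pics/c_top.png",cv2.resize(b,None,fx=5,fy=5,interpolation=2))
E
```

```text
(no output)
```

View pics/c_scene.png

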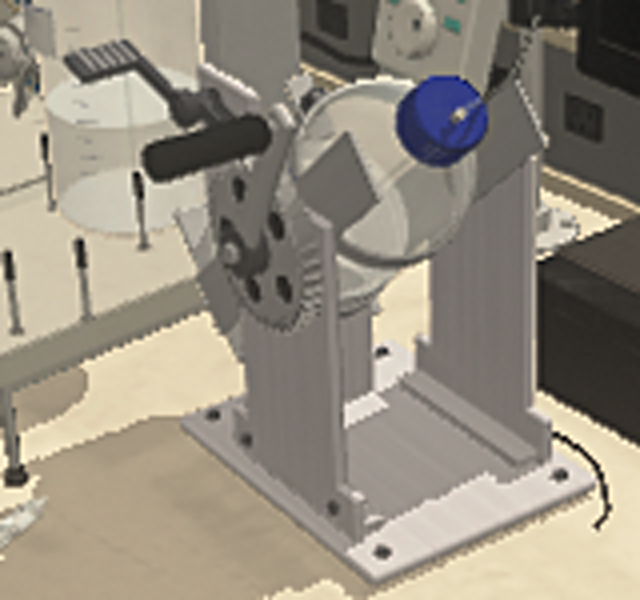

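View pics/c_top.png

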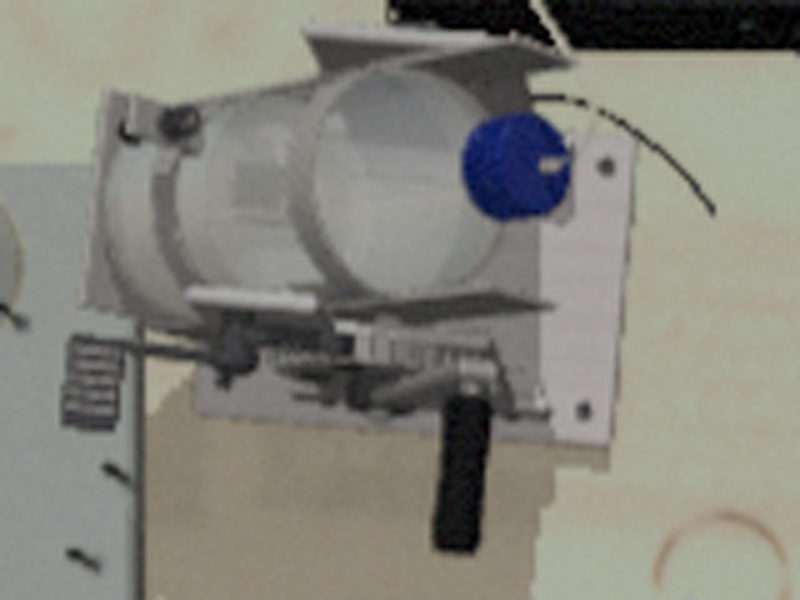

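The scene crop shows the grip from (152,163) to (262,133) and the pad centre at (103,62). The top crop shows the grip from (457,548) to (468,397), the pad at (94,382), and plate corners at (195,415), (608,443) and (632,140). I'll fit the stand pose to these.

```bash
cat > h.py <<'E'
import numpy as np, cv2
from scipy.optimize import least_squares
from scipy.spatial.transform import Rotation as Ro
from cell import robot
def proj(n,X):
    p=robot.camera_params(n);c=np.array(p["R"])@X+np.array(p["t"])
    return np.array([p["cx"]+p["fx"]*c[0]/c[2],p["cy"]+p["fy"]*c[1]/c[2]])
def grip(t,x=-.134):
    return np.array([x,.034*np.cos(t)+.094*np.sin(t)*-1,.175+.094*np.cos(t)+.034*np.sin(t)])
E
python3 - <<'E'
from h import *
S=lambda u,v:np.array([(u+.5)/4-.5+220,(v+.5)/4-.5+160]);T=lambda u,v:np.array([(u+.5)/5-.5+185,(v+.5)/5-.5+165])
def pts(q):
    t,px,ox=q[3:6]
    return [("scene",grip(t,-.166),S(152,163)),("scene",grip(t,-.102),S(262,133)),("scene",np.array([px,.108,.255]),S(103,62)),
    ("scene",np.array([ox-.08,-.105,.011]),S(372,580)),
    ("top",grip(t,-.166),T(457,547)),("top",grip(t,-.102),T(468,399)),("top",np.array([px,.108,.255]),T(94,382)),
    ("top",np.array([ox-.08,.105,.011]),T(195,415)),("top",np.array([ox-.08,-.105,.011]),T(608,443)),("top",np.array([ox+.08,-.105,.011]),T(632,140))]
def W(q,s):
    return np.array([q[0],q[1],0])+Ro.from_rotvec([0,0,q[2]]).apply(s)
def f(q): return np.concatenate([proj(n,W(q,s))-o for n,s,o in pts(q)])
r=least_squares(f,[.6,.1,0,.86,-.08,0]);q=r.x
print(np.round(q,4));print(np.round(r.fun.reshape(-1,2),1).tolist())
print("grip",W(q,grip(q[3])),"hub",W(q,[-.134,0,.175]),"pad",W(q,[q[4],.108,.255]))
print(Ro.from_rotvec(robot.get_obs()["orientation"]).as_matrix().round(3))
E
```

```text
[ 0.5982 -0.0239 -0.0871  0.8868 -0.1043 -0.0018]
[[0.0, 0.7], [0.5, -0.6], [-0.7, -3.1], [1.3, -0.5], [-0.3, 1.0], [-0.2, -0.6], [-2.8, -0.1], [0.5, 1.6], [2.2, 0.9], [1.4, -0.9]]
grip [ 0.46021328 -0.06337409  0.2607515 ] hub [ 0.46468185 -0.01220073  0.175     ] pad [0.50364992 0.09280746 0.255     ]
[[-0.932  0.363 -0.001]
 [ 0.363  0.932 -0.001]
 [ 0.    -0.001 -1.   ]]
```

```bash
cat >> h.py <<'E'
Q=np.array([.5982,-.0239,-.0871])
def W(s): return np.array([Q[0],Q[1],0])+Ro.from_rotvec([0,0,Q[2]]).apply(s)
def St(w): return Ro.from_rotvec([0,0,-Q[2]]).apply(np.array(w)-[Q[0],Q[1],0])
def st():
    o=robot.get_obs();R=Ro.from_rotvec(o["orientation"]).as_matrix()
    y=Ro.from_rotvec([0,0,-Q[2]]).apply(R[:,1])
    print("t",round(o["time_s"],2),"stand",(St(o["ee_pos"])*1e3).round(1),"yaw off",round(np.arctan2(-y[0],y[1]),3),"tool z",R[:,2].round(3),"F(stand)",Ro.from_rotvec([0,0,-Q[2]]).apply(o["contact_force"]).round(1),"gap",round(o["finger_gap"],4),"gf",round(float(o["grasp_force"]),1))
E
python3 - <<'E'
from h import *
ob=[("scene",np.array([220+25.4,160+15.1])),("top",np.array([185+18.4,165+76]))]
r=least_squares(lambda X:np.concatenate([proj(n,X)-p for n,p in ob]),[.5,.09,.25]);print(r.x,St(r.x),r.fun)
st()
E
```

```text
[0.5034684  0.0889028  0.24912038] [-0.10418519  0.10413449  0.24912038] [ 0.51274227 -0.07544025 -0.24619092  0.42386523]
t 0.1 stand [-450.7  475.3  241.7] yaw off -0.285 tool z [-0.001 -0.001 -1.   ] F(stand) [ 0.1  0.1 -0.6] gap 0.0855 gf 0.0
```

Call:
step_arm(
  deltas=[
    {"hand":0,"z":-30,"twist":-0.095},
    {"z":-30,"twist":-0.095},
    {"z":-30,"twist":-0.095},
    {"x":-20,"y":-22},
    {"x":-23,"y":-24},
    {"x":-23,"y":-24},
    {"x":-23,"y":-24},
    {"x":-23,"y":-24},
  ],
)

```text
invalid input at $.deltas[0]: expected keys hand, x, y, z, twist
```

```bash
python3 -c "from h import *; st()"
```

```text
t 0.1 stand [-450.7  475.3  241.7] yaw off -0.285 tool z [-0.001 -0.001 -1.   ] F(stand) [ 0.1  0.1 -0.6] gap 0.0855 gf 0.0
```

All keys are needed in every row.

Call:
step_arm(
  deltas=[
    {"hand":0,"x":0,"y":0,"z":-30,"twist":-0.095},
    {"hand":0,"x":0,"y":0,"z":-30,"twist":-0.095},
    {"hand":0,"x":0,"y":0,"z":-30,"twist":-0.095},
    {"hand":0,"x":-20,"y":-22,"z":0,"twist":0},
    {"hand":0,"x":-23,"y":-24,"z":0,"twist":0},
    {"hand":0,"x":-23,"y":-24,"z":0,"twist":0},
    {"hand":0,"x":-23,"y":-24,"z":0,"twist":0},
    {"hand":0,"x":-23,"y":-24,"z":0,"twist":0},
  ],
)

```text
time_s: 0.77
ee_pos: [0.2925, 0.3605, 0.332]
orientation: [-0.135, -3.138, 0.001]
contact_force: [0.3, 0.3, 0.4]
finger_gap: 0.0002
grasp_force: 0.0
```

Call:
step_arm(
  deltas=[
    {"hand":0,"x":-23,"y":-24,"z":0,"twist":0},
    {"hand":0,"x":-23,"y":-24,"z":0,"twist":0},
    {"hand":0,"x":-23,"y":-24,"z":0,"twist":0},
    {"hand":0,"x":-23,"y":-24,"z":0,"twist":0},
    {"hand":0,"x":-23,"y":-24,"z":0,"twist":0},
    {"hand":0,"x":-23,"y":-24,"z":0,"twist":0},
    {"hand":0,"x":0,"y":0,"z":0,"twist":0},
    {"hand":0,"x":0,"y":0,"z":0,"twist":0},
  ],
)

```text
time_s: 1.43
ee_pos: [0.4176, 0.2053, 0.3318]
orientation: [-0.142, -3.137, 0.0]
contact_force: [0.3, 0.1, -0.2]
finger_gap: 0.0003
grasp_force: 0.0
```

```bash
python3 - <<'E'
from h import *
st();p=robot.camera_params("wrist");print({k:np.round(v,4).tolist() for k,v in p.items()})
f=robot.grab_frame("wrist");cv2.imwrite("pics/w1.png",f[:,:,::-1])
E
```

```text
t 1.43 stand [-199.8  212.6  331.8] yaw off -0.003 tool z [-0.001 -0.    -1.   ] F(stand) [ 0.2  0.1 -0.2] gap 0.0003 gf 0.0
{'fx': 371.6483, 'fy': 371.6483, 'cx': 319.9261, 'cy': 240.6639, 'R': [[0.091, 0.9958, -0.0004], [0.9597, -0.0876, 0.2668], [0.2657, -0.0246, -0.9637]], 't': [-0.2422, -0.4422, 0.3588]}
```

View pics/w1.png

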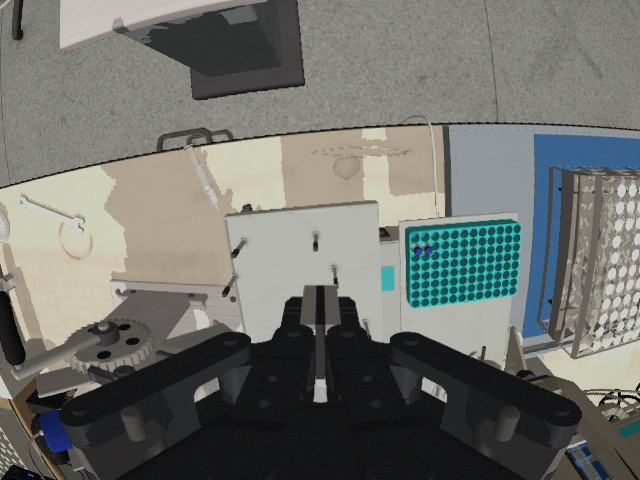

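Call:
step_arm(
  deltas=[
    {"hand":0,"x":-20,"y":-22,"z":0,"twist":0},
    {"hand":0,"x":-20,"y":-22,"z":0,"twist":0},
    {"hand":0,"x":-20,"y":-22,"z":0,"twist":0},
    {"hand":0,"x":-20,"y":-22,"z":4,"twist":0},
    {"hand":0,"x":-12,"y":-14,"z":10,"twist":0},
    {"hand":0,"x":-4,"y":-5,"z":16,"twist":0},
    {"hand":0,"x":0,"y":0,"z":10,"twist":0},
    {"hand":0,"x":0,"y":0,"z":0,"twist":0},
  ],
)

```text
time_s: 2.15
ee_pos: [0.502, 0.0925, 0.29]
orientation: [-0.135, -3.134, -0.0]
contact_force: [-0.2, 0.3, 0.3]
finger_gap: 0.0001
grasp_force: 0.0
```

```bash
python3 - <<'E'
from h import *
st()
f=robot.grab_frame("wrist");cv2.imwrite("pics/w2.png",cv2.resize(f[180:400,:400,::-1],None,fx=2,fy=2,interpolation=2))
st()
E
```

```text
t 2.15 stand [-105.9  107.6  290. ] yaw off 0.001 tool z [-0.005  0.    -1.   ] F(stand) [-0.2  0.3  0.3] gap 0.0001 gf 0.0
t 2.2 stand [-105.5  107.9  291.4] yaw off 0.002 tool z [-0.003  0.    -1.   ] F(stand) [0.4 0.6 1. ] gap 0.0001 gf 0.0
```

View pics/w2.png

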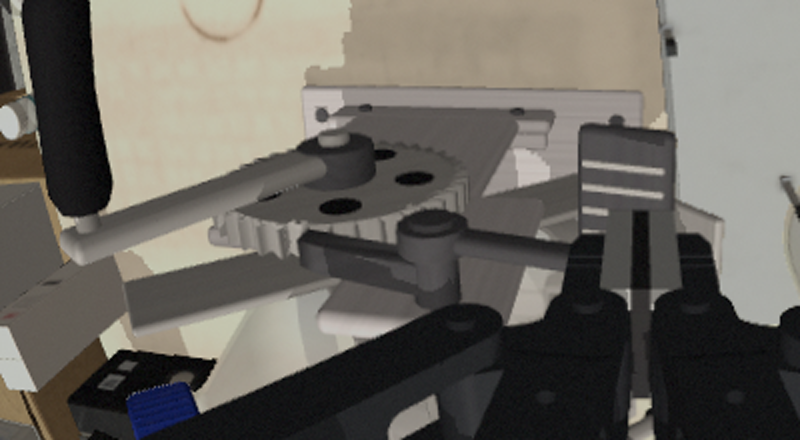

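The pad centre is about 3 mm to the right (-y) of the fingertips, centred in x at -105. I'll go down, shifting -3 in y.

Call:
step_arm(
  deltas=[
    {"hand":0,"x":0,"y":-3,"z":8,"twist":0},
    {"hand":0,"x":0,"y":0,"z":8,"twist":0},
    {"hand":0,"x":0,"y":0,"z":5,"twist":0},
    {"hand":0,"x":0,"y":0,"z":3,"twist":0},
    {"hand":0,"x":0,"y":0,"z":2,"twist":0},
    {"hand":0,"x":0,"y":0,"z":2,"twist":0},
    {"hand":0,"x":0,"y":0,"z":2,"twist":0},
    {"hand":0,"x":0,"y":0,"z":2,"twist":0},
  ],
)

```text
time_s: 2.87
ee_pos: [0.5035, 0.0888, 0.2606]
orientation: [0.136, 3.137, 0.001]
contact_force: [0.2, 2.1, 2.1]
finger_gap: 0.0001
grasp_force: 1.2
```

Call:
step_arm(
  deltas=[
    {"hand":0,"x":0,"y":0,"z":2,"twist":0},
    {"hand":0,"x":0,"y":0,"z":2,"twist":0},
    {"hand":0,"x":0,"y":0,"z":2,"twist":0},
    {"hand":0,"x":0,"y":0,"z":2,"twist":0},
  ],
)

```text
time_s: 3.2
ee_pos: [0.5034, 0.0887, 0.2523]
orientation: [0.136, 3.138, 0.001]
contact_force: [0.6, 2.9, 3.8]
finger_gap: 0.0
grasp_force: 1.4
```

Call:
step_arm(
  deltas=[
    {"hand":0,"x":0,"y":0,"z":2,"twist":0},
    {"hand":0,"x":0,"y":0,"z":2,"twist":0},
    {"hand":0,"x":0,"y":0,"z":2,"twist":0},
    {"hand":0,"x":0,"y":0,"z":2,"twist":0},
    {"hand":0,"x":0,"y":0,"z":2,"twist":0},
    {"hand":0,"x":0,"y":0,"z":2,"twist":0},
  ],
)

```text
time_s: 3.7
ee_pos: [0.5033, 0.0883, 0.2402]
orientation: [0.136, 3.138, -0.001]
contact_force: [1.4, -0.3, 4.3]
finger_gap: -0.0002
grasp_force: 2.0
```

Call:
step_arm(
  deltas=[
    {"hand":0,"x":0,"y":0,"z":1.5,"twist":0},
    {"hand":0,"x":0,"y":0,"z":1,"twist":0},
    {"hand":0,"x":0,"y":0,"z":1,"twist":0},
  ],
)

```text
time_s: 3.95
ee_pos: [0.5032, 0.088, 0.2368]
orientation: [0.136, 3.139, -0.001]
contact_force: [0.4, -1.9, 4.5]
finger_gap: -0.0002
grasp_force: 2.0
```

Call:
step_arm(
  deltas=[
    {"hand":0,"x":0,"y":0,"z":1,"twist":0},
    {"hand":0,"x":0,"y":0,"z":1,"twist":0},
    {"hand":0,"x":0,"y":0,"z":1,"twist":0},
  ],
)

```text
time_s: 4.2
ee_pos: [0.5032, 0.0883, 0.2341]
orientation: [0.136, 3.138, -0.001]
contact_force: [-1.8, -1.7, 14.4]
finger_gap: -0.0
grasp_force: 5.9
```

The lever is on its stop at 14 N. I'll lift, move over the grip and open.

Call:
step_arm(
  deltas=[
    {"hand":0,"x":0,"y":0,"z":-8,"twist":0},
    {"hand":0,"x":0,"y":0,"z":-22,"twist":0},
    {"hand":0,"x":5,"y":0,"z":-30,"twist":0},
    {"hand":40,"x":12,"y":-20,"z":-20,"twist":0},
    {"hand":60,"x":12,"y":-30,"z":0,"twist":0},
    {"hand":60,"x":0,"y":-30,"z":0,"twist":0},
    {"hand":60,"x":0,"y":-30,"z":0,"twist":0},
    {"hand":60,"x":0,"y":-30,"z":0,"twist":0},
  ],
)

```text
time_s: 4.87
ee_pos: [0.4612, -0.0491, 0.3137]
orientation: [-0.135, -3.138, -0.001]
contact_force: [1.5, -0.2, 0.9]
finger_gap: 0.0594
grasp_force: 0.0
```

Call:
step_arm(
  deltas=[
    {"hand":60,"x":0,"y":-13,"z":0,"twist":0},
    {"hand":60,"x":0,"y":0,"z":0,"twist":0},
    {"hand":60,"x":0,"y":0,"z":0,"twist":0},
  ],
)

```text
time_s: 5.12
ee_pos: [0.4606, -0.0614, 0.3134]
orientation: [-0.139, -3.137, -0.002]
contact_force: [-0.1, 0.2, 0.4]
finger_gap: 0.0599
grasp_force: 0.0
```

```bash
python3 - <<'E'
from h import *
st()
f=robot.grab_frame("wrist");cv2.imwrite("pics/w3.png",cv2.resize(f[150:400,160:540,::-1],None,fx=2,fy=2,interpolation=2))
E
```

```text
t 5.12 stand [-133.8  -49.3  313.4] yaw off -0.001 tool z [-0.001  0.001 -1.   ] F(stand) [-0.2  0.2  0.4] gap 0.0599 gf 0.0
```

View pics/w3.png

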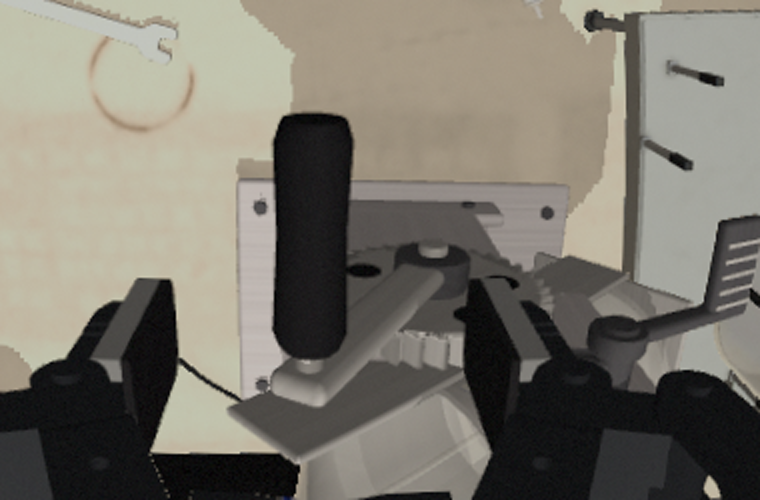

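The pad is down at (738,265). The grip's centre column is about 2 mm right (-y) of the tool centre, and x is centred. I'll descend and close.

Call:
step_arm(
  deltas=[
    {"hand":60,"x":0,"y":-2,"z":15,"twist":0},
    {"hand":60,"x":0,"y":0,"z":18,"twist":0},
    {"hand":60,"x":0,"y":0,"z":15,"twist":0},
    {"hand":60,"x":0,"y":0,"z":8,"twist":0},
    {"hand":45,"x":0,"y":0,"z":4,"twist":0},
    {"hand":32,"x":0,"y":0,"z":0,"twist":0},
    {"hand":28,"x":0,"y":0,"z":0,"twist":0},
    {"hand":24,"x":0,"y":0,"z":0,"twist":0},
  ],
)

```text
time_s: 5.83
ee_pos: [0.4613, -0.0632, 0.2546]
orientation: [0.136, 3.137, -0.0]
contact_force: [0.6, -0.8, -0.1]
finger_gap: 0.0241
grasp_force: 0.0
```

Call:
step_arm(
  deltas=[
    {"hand":20,"x":0,"y":0,"z":0,"twist":0},
    {"hand":17,"x":0,"y":0,"z":0,"twist":0},
    {"hand":10,"x":0,"y":0,"z":0,"twist":0},
    {"hand":0,"x":0,"y":0,"z":0,"twist":0},
  ],
)

```text
time_s: 6.17
ee_pos: [0.4612, -0.0638, 0.2546]
orientation: [0.137, 3.137, -0.001]
contact_force: [0.5, -2.0, 5.7]
finger_gap: 0.0177
grasp_force: 58.5
```

```bash
python3 -c "from h import *; st()"
```

```text
t 6.17 stand [-133.   -51.7  254.6] yaw off -0.0 tool z [ 0.002 -0.001 -1.   ] F(stand) [ 0.6 -1.9  5.7] gap 0.0177 gf 58.5
```

Call:
step_arm(
  deltas=[
    {"hand":0,"x":0,"y":-0.8,"z":0.5,"twist":0},
    {"hand":0,"x":0,"y":-0.9,"z":0.5,"twist":0},
    {"hand":0,"x":0,"y":-0.9,"z":0.5,"twist":0},
    {"hand":0,"x":0,"y":-0.9,"z":0.5,"twist":0},
    {"hand":0,"x":0,"y":-0.8,"z":0.5,"twist":0},
  ],
)

```text
time_s: 6.58
ee_pos: [0.4609, -0.0673, 0.2525]
orientation: [0.137, 3.136, 0.001]
contact_force: [-1.3, 1.7, 10.0]
finger_gap: 0.018
grasp_force: 59.1
```

```bash
python3 -c "from h import *; st()"
```

```text
t 6.58 stand [-133.   -55.2  252.5] yaw off 0.0 tool z [ 0.002  0.001 -1.   ] F(stand) [-1.4  1.5 10. ] gap 0.018 gf 59.1
```

Call:
step_arm(
  deltas=[
    {"hand":0,"x":0,"y":-0.8,"z":0.5,"twist":0},
    {"hand":0,"x":0,"y":-0.8,"z":0.5,"twist":0},
    {"hand":0,"x":0,"y":0,"z":0,"twist":0},
  ],
)

```text
time_s: 6.83
ee_pos: [0.4607, -0.069, 0.2515]
orientation: [0.137, 3.136, 0.001]
contact_force: [-1.7, 1.7, 10.8]
finger_gap: 0.0179
grasp_force: 59.1
```

```bash
python3 - <<'E'
from h import *
st()
a=robot.grab_frame("scene")[160:310,220:380,::-1];cv2.imwrite("pics/s2.png",cv2.resize(a,None,fx=4,fy=4,interpolation=2))
E
```

```text
t 6.83 stand [-133.1  -56.9  251.5] yaw off 0.0 tool z [ 0.002  0.    -1.   ] F(stand) [-1.9  1.5 10.8] gap 0.0179 gf 59.1
```

View pics/s2.png

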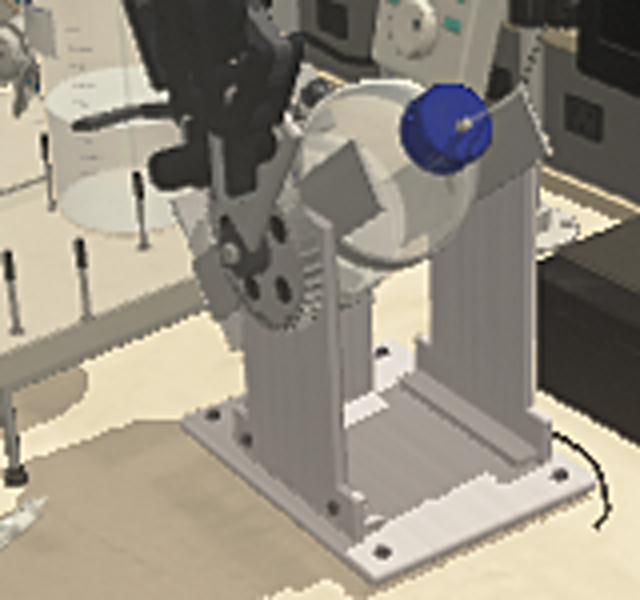

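The gripper hides the nose in this view. I'll turn slightly further, then measure the wheel turn from the cap's motion and check the pawl from the wrist.

Call:
step_arm(
  deltas=[
    {"hand":0,"x":0,"y":-0.8,"z":0.6,"twist":0},
    {"hand":0,"x":0,"y":-0.8,"z":0.6,"twist":0},
    {"hand":0,"x":0,"y":0,"z":0,"twist":0},
  ],
)

```text
time_s: 7.13
ee_pos: [0.4605, -0.0707, 0.2504]
orientation: [0.137, 3.136, 0.0]
contact_force: [-2.0, 0.2, 10.5]
finger_gap: 0.0179
grasp_force: 59.2
```

```bash
python3 - <<'E'
from h import *
st()
a=cv2.imread("pics/scene0.png");b=robot.grab_frame("scene")[:,:,::-1].copy()
def cen(i):
    i=i.astype(int);m=(i[:,:,0]-i[:,:,2]>50)&(i[:,:,0]-i[:,:,1]>40);m[:170]=0;m[215:]=0;m[:,:310]=0;m[:,350:]=0
    v,u=np.nonzero(m);return u.mean(),v.mean(),m.sum()
print(cen(a),cen(b))
f=robot.grab_frame("wrist")[:,:,::-1];cv2.imwrite("pics/w4.png",cv2.resize(f[200:400,200:500],None,fx=2.6,fy=2.6,interpolation=2))
t=robot.grab_frame("top")[165:285,185:345,::-1];cv2.imwrite("pics/t2.png",cv2.resize(t,None,fx=5,fy=5,interpolation=2))
E
```

```text
t 7.13 stand [-133.1  -58.6  250.4] yaw off -0.0 tool z [ 0.002  0.    -1.   ] F(stand) [-2.1  0.1 10.5] gap 0.0179 gf 59.2
(np.float64(331.85185185185185), np.float64(187.3744855967078), np.int64(243)) (np.float64(333.2217741935484), np.float64(190.47177419354838), np.int64(248))
```

View pics/w4.png

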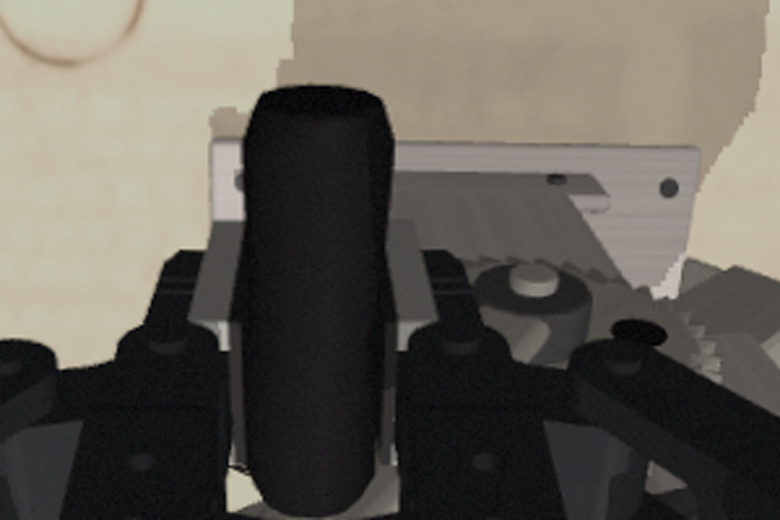

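The cap moved only about 0.045 rad, since pad compliance takes up part of it. I'll turn further.

Call:
step_arm(
  deltas=[
    {"hand":0,"x":0,"y":-0.8,"z":0.6,"twist":0},
    {"hand":0,"x":0,"y":-0.8,"z":0.6,"twist":0},
    {"hand":0,"x":0,"y":-0.8,"z":0.6,"twist":0},
    {"hand":0,"x":0,"y":-0.8,"z":0.6,"twist":0},
    {"hand":0,"x":0,"y":0,"z":0,"twist":0},
    {"hand":0,"x":0,"y":0,"z":0,"twist":0},
  ],
)

```text
time_s: 7.78
ee_pos: [0.4602, -0.074, 0.2482]
orientation: [0.137, 3.136, -0.0]
contact_force: [-2.7, 0.5, 12.8]
finger_gap: 0.0182
grasp_force: 59.3
```

```bash
cat >> h.py <<'E'
def cap():
    b=robot.grab_frame("scene")[:,:,::-1].astype(int)
    m=(b[:,:,0]-b[:,:,2]>50)&(b[:,:,0]-b[:,:,1]>40);m[:100]=0;m[220:]=0;m[:,:275]=0;m[:,360:]=0
    v,u=np.nonzero(m);return np.array([u.mean(),v.mean()]),m.sum()
E
python3 - <<'E'
from h import *
st();print(cap())
# cap distance & model: find (r,phi) s.t. projection in scene0 fits tilt .887
def P(t,r): return proj("scene",W(np.array([0,-r*np.sin(t),.175+r*np.cos(t)])))
r=least_squares(lambda q:P(q[0],q[1])-[331.85,187.37],[.87,.16]).x;print(r)
print(least_squares(lambda q:P(q[0],r[1])-cap()[0],[.9]).x)
E
```

```text
t 7.78 stand [-133.1  -61.9  248.2] yaw off -0.0 tool z [ 0.002 -0.    -1.   ] F(stand) [-2.7  0.3 12.8] gap 0.0182 gf 59.3
(array([333.99612403, 192.10465116]), np.int64(258))
[0.74740908 0.10012072]
[0.9000005]
```

The grip lies on the 102 mm circle, turned 0.118 rad up. I'll plan the ease-back increments.

```bash
python3 - <<'E'
import numpy as np
a=.651-np.arange(0,1.09,.064)
y=-102*np.sin(a);z=102*np.cos(a)
for i in range(len(a)-1): print(i,"tilt->",round(a[i+1]+.347,3),"per row(4): y",round((y[i+1]-y[i])/4,2),"toolz",round(-(z[i+1]-z[i])/4,2),"abs",round(y[i+1],1),round(z[i+1]+167,1))
E
```

```text
0 tilt-> 0.934 per row(4): y 1.33 toolz -0.95 abs -56.5 251.9
1 tilt-> 0.87 per row(4): y 1.39 toolz -0.86 abs -50.9 255.4
2 tilt-> 0.806 per row(4): y 1.44 toolz -0.77 abs -45.2 258.4
3 tilt-> 0.742 per row(4): y 1.49 toolz -0.68 abs -39.3 261.1
4 tilt-> 0.678 per row(4): y 1.53 toolz -0.58 abs -33.1 263.5
5 tilt-> 0.614 per row(4): y 1.56 toolz -0.48 abs -26.9 265.4
6 tilt-> 0.55 per row(4): y 1.59 toolz -0.38 abs -20.6 266.9
7 tilt-> 0.486 per row(4): y 1.61 toolz -0.28 abs -14.1 268.0
8 tilt-> 0.422 per row(4): y 1.62 toolz -0.17 abs -7.6 268.7
9 tilt-> 0.358 per row(4): y 1.63 toolz -0.07 abs -1.1 269.0
10 tilt-> 0.294 per row(4): y 1.63 toolz 0.03 abs 5.4 268.9
11 tilt-> 0.23 per row(4): y 1.63 toolz 0.14 abs 11.9 268.3
12 tilt-> 0.166 per row(4): y 1.61 toolz 0.24 abs 18.4 267.3
13 tilt-> 0.102 per row(4): y 1.59 toolz 0.34 abs 24.7 266.0
14 tilt-> 0.038 per row(4): y 1.57 toolz 0.45 abs 31.0 264.2
15 tilt-> -0.026 per row(4): y 1.54 toolz 0.55 abs 37.2 262.0
16 tilt-> -0.09 per row(4): y 1.5 toolz 0.64 abs 43.2 259.4
```

Call:
step_arm(
  deltas=[
    {"hand":0,"x":0,"y":1.3,"z":-0.95,"twist":0},
    {"hand":0,"x":0,"y":1.3,"z":-0.95,"twist":0},
    {"hand":0,"x":0,"y":1.3,"z":-0.95,"twist":0},
    {"hand":0,"x":0,"y":1.3,"z":-0.95,"twist":0},
    {"hand":0,"x":0,"y":1.4,"z":-0.85,"twist":0},
    {"hand":0,"x":0,"y":1.4,"z":-0.85,"twist":0},
    {"hand":0,"x":0,"y":1.4,"z":-0.85,"twist":0},
    {"hand":0,"x":0,"y":1.4,"z":-0.85,"twist":0},
  ],
)

```text
time_s: 9.05
ee_pos: [0.4614, -0.0626, 0.2552]
orientation: [0.136, 3.136, 0.002]
contact_force: [-1.2, 2.5, 8.4]
finger_gap: 0.0178
grasp_force: 58.9
```

```bash
python3 -c "from h import *; st()"
```

```text
t 9.05 stand [-132.9  -50.5  255.2] yaw off 0.0 tool z [ 0.003  0.001 -1.   ] F(stand) [-1.4  2.4  8.4] gap 0.0178 gf 58.9
```

Call:
step_arm(
  deltas=[
    {"hand":0,"x":0,"y":1.4,"z":-0.8,"twist":0},
    {"hand":0,"x":0,"y":1.4,"z":-0.8,"twist":0},
    {"hand":0,"x":0,"y":1.4,"z":-0.75,"twist":0},
    {"hand":0,"x":0,"y":1.4,"z":-0.75,"twist":0},
  ],
)

```text
time_s: 9.38
ee_pos: [0.462, -0.0568, 0.258]
orientation: [0.136, 3.136, 0.003]
contact_force: [1.5, 3.8, 6.9]
finger_gap: 0.0181
grasp_force: 58.7
```

```bash
python3 -c "from h import *; st()"
```

```text
t 9.38 stand [-132.8  -44.6  258. ] yaw off 0.0 tool z [ 0.003  0.002 -1.   ] F(stand) [1.1 3.9 6.9] gap 0.0181 gf 58.7
```

The load is on the arm past the tooth position, so the pawl is clear. I'll continue easing back.

Call:
step_arm(
  deltas=[
    {"hand":0,"x":0,"y":1.5,"z":-0.7,"twist":0},
    {"hand":0,"x":0,"y":1.5,"z":-0.7,"twist":0},
    {"hand":0,"x":0,"y":1.5,"z":-0.65,"twist":0},
    {"hand":0,"x":0,"y":1.5,"z":-0.65,"twist":0},
    {"hand":0,"x":0,"y":1.5,"z":-0.6,"twist":0},
    {"hand":0,"x":0,"y":1.5,"z":-0.6,"twist":0},
    {"hand":0,"x":0,"y":1.5,"z":-0.55,"twist":0},
    {"hand":0,"x":0,"y":1.5,"z":-0.55,"twist":0},
  ],
)

```text
time_s: 10.05
ee_pos: [0.4633, -0.0448, 0.2625]
orientation: [0.136, 3.136, 0.003]
contact_force: [4.0, 5.2, 3.6]
finger_gap: 0.0178
grasp_force: 58.3
```

Call:
step_arm(
  deltas=[
    {"hand":0,"x":0,"y":1.6,"z":-0.5,"twist":0},
    {"hand":0,"x":0,"y":1.6,"z":-0.5,"twist":0},
    {"hand":0,"x":0,"y":1.6,"z":-0.45,"twist":0},
    {"hand":0,"x":0,"y":1.6,"z":-0.45,"twist":0},
    {"hand":0,"x":0,"y":1.6,"z":-0.4,"twist":0},
    {"hand":0,"x":0,"y":1.6,"z":-0.4,"twist":0},
    {"hand":0,"x":0,"y":1.6,"z":-0.35,"twist":0},
    {"hand":0,"x":0,"y":1.6,"z":-0.35,"twist":0},
  ],
)

```text
time_s: 10.72
ee_pos: [0.4647, -0.032, 0.2654]
orientation: [0.136, 3.136, 0.003]
contact_force: [6.6, 4.8, -1.7]
finger_gap: 0.0181
grasp_force: 58.2
```

```bash
python3 -c "from h import *; st()"
```

```text
t 10.72 stand [-132.3  -19.7  265.4] yaw off 0.0 tool z [ 0.003  0.002 -1.   ] F(stand) [ 6.2  5.3 -1.7] gap 0.0181 gf 58.2
```

Call:
step_arm(
  deltas=[
    {"hand":0,"x":-0.1,"y":1.6,"z":-0.25,"twist":0},
    {"hand":0,"x":-0.1,"y":1.6,"z":-0.2,"twist":0},
    {"hand":0,"x":-0.1,"y":1.6,"z":-0.2,"twist":0},
    {"hand":0,"x":-0.1,"y":1.6,"z":-0.15,"twist":0},
    {"hand":0,"x":-0.1,"y":1.6,"z":-0.1,"twist":0},
    {"hand":0,"x":-0.1,"y":1.6,"z":-0.1,"twist":0},
    {"hand":0,"x":-0.1,"y":1.6,"z":-0.05,"twist":0},
    {"hand":0,"x":-0.1,"y":1.6,"z":0,"twist":0},
  ],
)

```text
time_s: 11.38
ee_pos: [0.4661, -0.0194, 0.2664]
orientation: [0.136, 3.137, 0.003]
contact_force: [3.2, 3.5, 1.3]
finger_gap: 0.0176
grasp_force: 58.6
```

```bash
python3 -c "from h import *; st()"
```

```text
t 11.38 stand [-132.    -7.   266.4] yaw off 0.0 tool z [ 0.002  0.002 -1.   ] F(stand) [2.9 3.8 1.3] gap 0.0176 gf 58.6
```

Call:
step_arm(
  deltas=[
    {"hand":0,"x":-0.1,"y":1.6,"z":0,"twist":0},
    {"hand":0,"x":-0.1,"y":1.6,"z":0,"twist":0},
    {"hand":0,"x":-0.1,"y":1.6,"z":0,"twist":0},
    {"hand":0,"x":-0.1,"y":1.6,"z":0.05,"twist":0},
    {"hand":0,"x":-0.1,"y":1.6,"z":0.05,"twist":0},
    {"hand":0,"x":-0.1,"y":1.6,"z":0.1,"twist":0},
    {"hand":0,"x":-0.1,"y":1.6,"z":0.1,"twist":0},
    {"hand":0,"x":-0.1,"y":1.6,"z":0.15,"twist":0},
  ],
)

```text
time_s: 12.05
ee_pos: [0.4674, -0.0074, 0.266]
orientation: [0.136, 3.138, 0.0]
contact_force: [2.8, 2.9, 1.6]
finger_gap: 0.0183
grasp_force: 58.5
```

```bash
python3 -c "from h import *; st()"
```

```text
t 12.05 stand [-131.7    5.1  266. ] yaw off 0.0 tool z [ 0.  0. -1.] F(stand) [2.6 3.1 1.6] gap 0.0183 gf 58.5
```

Call:
step_arm(
  deltas=[
    {"hand":0,"x":-0.1,"y":1.5,"z":0.2,"twist":0},
    {"hand":0,"x":-0.1,"y":1.5,"z":0.2,"twist":0},
    {"hand":0,"x":-0.1,"y":1.3,"z":0.2,"twist":0},
    {"hand":0,"x":-0.1,"y":1.2,"z":0.2,"twist":0},
  ],
)

```text
time_s: 12.38
ee_pos: [0.468, -0.002, 0.2652]
orientation: [-0.136, -3.138, -0.0]
contact_force: [1.9, 3.7, 3.1]
finger_gap: 0.0177
grasp_force: 58.8
```

```bash
python3 -c "from h import *; st()"
```

```text
t 12.38 stand [-131.6   10.5  265.2] yaw off 0.0 tool z [-0.  0. -1.] F(stand) [1.6 3.8 3.1] gap 0.0177 gf 58.8
```

Tilt is about 0.23. From here I'll go slower and feel for the post.

Call:
step_arm(
  deltas=[
    {"hand":0,"x":-0.1,"y":1.0,"z":0.15,"twist":0},
    {"hand":0,"x":-0.05,"y":0.9,"z":0.15,"twist":0},
    {"hand":0,"x":-0.05,"y":0.8,"z":0.12,"twist":0},
    {"hand":0,"x":-0.05,"y":0.8,"z":0.12,"twist":0},
  ],
)

```text
time_s: 12.72
ee_pos: [0.4684, 0.0014, 0.2647]
orientation: [-0.136, -3.138, -0.0]
contact_force: [0.0, 3.6, 3.8]
finger_gap: 0.018
grasp_force: 58.9
```

Call:
step_arm(
  deltas=[
    {"hand":0,"x":-0.05,"y":0.8,"z":0.13,"twist":0},
    {"hand":0,"x":-0.05,"y":0.8,"z":0.13,"twist":0},
    {"hand":0,"x":-0.05,"y":0.8,"z":0.14,"twist":0},
    {"hand":0,"x":-0.05,"y":0.8,"z":0.14,"twist":0},
  ],
)

```text
time_s: 13.05
ee_pos: [0.4688, 0.0046, 0.264]
orientation: [-0.136, -3.138, -0.0]
contact_force: [-1.6, 4.9, 2.8]
finger_gap: 0.0179
grasp_force: 58.9
```

Call:
step_arm(
  deltas=[
    {"hand":0,"x":-0.05,"y":0.7,"z":0.14,"twist":0},
    {"hand":0,"x":-0.05,"y":0.7,"z":0.14,"twist":0},
    {"hand":0,"x":-0.05,"y":0.7,"z":0.14,"twist":0},
  ],
)

```text
time_s: 13.3
ee_pos: [0.469, 0.0067, 0.2635]
orientation: [-0.136, -3.137, -0.0]
contact_force: [-3.8, 4.1, 3.5]
finger_gap: 0.0182
grasp_force: 58.9
```

Call:
step_arm(
  deltas=[
    {"hand":0,"x":0.05,"y":0.6,"z":0.14,"twist":0},
    {"hand":0,"x":0.05,"y":0.6,"z":0.14,"twist":0},
    {"hand":0,"x":0.05,"y":0.6,"z":0.14,"twist":0},
  ],
)

```text
time_s: 13.55
ee_pos: [0.4692, 0.0076, 0.2633]
orientation: [-0.136, -3.138, 0.003]
contact_force: [-5.1, -0.7, 5.2]
finger_gap: 0.018
grasp_force: 59.2
```

Call:
step_arm(
  deltas=[
    {"hand":0,"x":0.05,"y":0.6,"z":0.15,"twist":0},
    {"hand":0,"x":0.05,"y":0.6,"z":0.15,"twist":0},
    {"hand":0,"x":0.05,"y":0.6,"z":0.15,"twist":0},
  ],
)

```text
time_s: 13.8
ee_pos: [0.4692, 0.0081, 0.2631]
orientation: [-0.137, -3.138, 0.007]
contact_force: [-6.1, -7.9, 7.5]
finger_gap: 0.0178
grasp_force: 59.6
```

Call:
step_arm(
  deltas=[
    {"hand":0,"x":0.05,"y":0.6,"z":0.16,"twist":0},
    {"hand":0,"x":0.05,"y":0.6,"z":0.16,"twist":0},
  ],
)

```text
time_s: 13.97
ee_pos: [0.4692, 0.0085, 0.263]
orientation: [-0.137, -3.138, 0.01]
contact_force: [-7.1, -12.3, 8.3]
finger_gap: 0.018
grasp_force: 59.8
```

The cradle is standing on the post: motion has stalled and Fy is -12. I'll relax the push, then release.

Call:
step_arm(
  deltas=[
    {"hand":0,"x":0.2,"y":-0.5,"z":-0.3,"twist":0},
    {"hand":0,"x":0.3,"y":-0.4,"z":-0.4,"twist":0},
    {"hand":0,"x":0.2,"y":0,"z":-0.3,"twist":0},
    {"hand":0,"x":0,"y":0,"z":0,"twist":0},
    {"hand":0,"x":0,"y":0,"z":0,"twist":0},
    {"hand":0,"x":0,"y":0,"z":0,"twist":0},
  ],
)

```text
time_s: 14.47
ee_pos: [0.4692, 0.0082, 0.2632]
orientation: [0.138, 3.138, -0.007]
contact_force: [-1.0, -7.3, 1.1]
finger_gap: 0.0179
grasp_force: 58.8
```

```bash
python3 -c "from h import *; st()"
```

```text
t 14.47 stand [-131.3   20.8  263.2] yaw off -0.001 tool z [ 0.    -0.004 -1.   ] F(stand) [-0.4 -7.4  1.1] gap 0.0179 gf 58.8
```

Call:
step_arm(
  deltas=[
    {"hand":0,"x":0,"y":-0.5,"z":0,"twist":0},
    {"hand":0,"x":0,"y":0,"z":0,"twist":0},
    {"hand":20,"x":0,"y":0,"z":0,"twist":0},
    {"hand":26,"x":0,"y":0,"z":0,"twist":0},
    {"hand":36,"x":0,"y":0,"z":0,"twist":0},
    {"hand":46,"x":0,"y":0,"z":0,"twist":0},
    {"hand":50,"x":0,"y":0,"z":0,"twist":0},
    {"hand":50,"x":0,"y":0,"z":0,"twist":0},
  ],
)

```text
time_s: 15.13
ee_pos: [0.4688, 0.0101, 0.2635]
orientation: [0.136, 3.138, 0.0]
contact_force: [0.1, 0.1, 1.0]
finger_gap: 0.0499
grasp_force: 0.0
```

Call:
step_arm(
  deltas=[
    {"hand":50,"x":0,"y":0,"z":-10,"twist":0},
    {"hand":50,"x":0,"y":0,"z":-25,"twist":0},
    {"hand":50,"x":0,"y":0,"z":-30,"twist":0},
    {"hand":50,"x":20,"y":0,"z":-30,"twist":0},
    {"hand":50,"x":30,"y":0,"z":0,"twist":0},
    {"hand":50,"x":30,"y":0,"z":0,"twist":0},
    {"hand":50,"x":20,"y":0,"z":0,"twist":0},
    {"hand":50,"x":0,"y":0,"z":0,"twist":0},
  ],
)

```text
time_s: 15.8
ee_pos: [0.3662, 0.0193, 0.3592]
orientation: [0.135, 3.138, -0.0]
contact_force: [0.4, -0.2, 0.4]
finger_gap: 0.0503
grasp_force: 0.0
```

```bash
python3 - <<'E'
from h import *
st()
a=robot.grab_frame("scene")[150:420,215:455,::-1];t=robot.grab_frame("top")[165:315,185:420,::-1]
a=cv2.resize(a,None,fx=2.2,fy=2.2,interpolation=2);t=cv2.resize(t,(270,172));c=np.zeros((594,800,3),np.uint8);c[:a.shape[0],:a.shape[1]]=a;c[:172,530:]=t
cv2.imwrite("pics/end.png",c);st()
E
```

```text
t 15.8 stand [-234.8   22.8  359.2] yaw off 0.001 tool z [ 0.001 -0.    -1.   ] F(stand) [ 0.4 -0.2  0.4] gap 0.0503 gf 0.0
t 15.9 stand [-231.9   22.6  359. ] yaw off 0.0 tool z [ 0.002 -0.    -1.   ] F(stand) [ 0.3 -1.   0.4] gap 0.0504 gf 0.0
```

View pics/end.png

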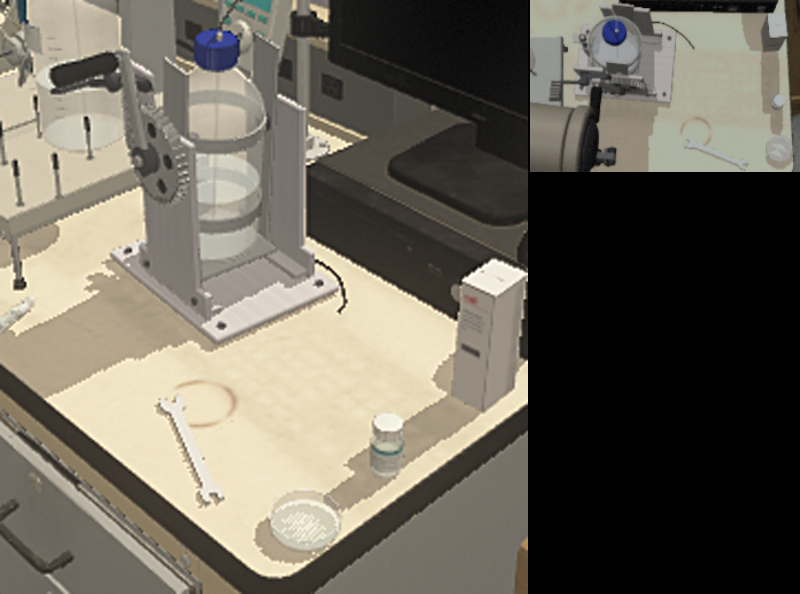

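The bottle stands upright with its cap at (217,50). The crank is released with the grip at (85,72), and the wrench, vial, dish and carton haven't moved. I'll hand the job in.

```bash
python3 -c "
from cell import robot
print(robot.job_done())"
```

```text
the job is handed in; nothing more can be done
None
```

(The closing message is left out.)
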